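Move the cloned drives from the docks to the parking rack in the same order

ROBOT

A 7-joint arm with a two-finger parallel gripper is mounted at the origin on the work surface. World frame = base frame: x ahead of the robot, y to its left, z up, the work surface at z = 0. Lengths are in mm, angles in rad, forces in N, time in s.
With the tool pointing down it reaches from about 425 to 950 mm from the base axis. Payload 4.7 kg.
Tool frame: the origin (TCP) lies midway between the tips of the shut fingers; the grasp point (between the pads) lies 19 mm behind it; z points along the fingers, y is the direction in which the jaws open and shut (so a half turn about z gives the same grasp; the last joint's range is limited). The gripper opens to 85 mm and grips with 20 to 120 N. Pads are 22 mm wide; open, the fingers measure 114 mm over their backs; the gripper's body (76 mm by 85 mm) begins 54 mm behind the grasp point. The pads swing forward as they close: fully open they stand 13 mm farther back than shut.
Start: joints at [-1.291, 0.469, -0.049, 1.532, 0.024, 1.141, -0.082], TCP at [205.102, 643.103, 231.335] pointing down, gripper open.
Joint ranges: [-2.59, 2.59], [-0.33, 1.99], [-1.39, 1.29], [0.1, 2.45], [-1.04, 4.18], [0.21, 1.99], [-2.66, 2.66]. Speed limits (rad/s): [2.57, 2.57, 3.14, 3.14, 3.14, 3.14, 3.14].

INTERFACE

Orientations are given as a unit quaternion [x, y, z, w].
In Python, from bench import manip gives the robot as it stands. The module is installed in compiled form; this text tells all that it offers.
- The arm moves only by the shell command python3 -m pendant 'ROWS' [FORCE]. ROWS is a JSON object of lists of equal length, an entry for each row: "rot": the turn, a rotation vector about the world's x, y, z in degrees, a list of three; "offset": the shift along the world's x, y, z in m, a list of three; "jaw": the opening in per cent of the stroke, from 0 (shut) to 100 (fully open). In form: {"rot": [[wx, wy, wz], ...], "offset": [[x, y, z], ...], "jaw": [jaw, ...]}. A call has 1 to 12 rows; each row is the pose to reach, as a shift and turn from the pose commanded when the call began; what a row does not reach only later rows make up. A row lasts 1/10 s, in which the tool goes at most 50 mm and 8.59 degrees, less where a joint would pass 70% of its speed; a pose out of reach is approached as far as the arm can. A call with a gripper value outside its range is refused whole. The fingers move at their own pace and stop on an object; FORCE is the grip in N (left out, the last holds). Time passes only in rows, so rows that repeat a pose let the fingers close. It gives the time, the measured TCP pose, the force and the opening at its end, in the units of the state.
- manip.state(): the state, without advancing time (a new reading comes with each control period).
- manip.grab_frame(name): name is "scene" or "side" or "wrist"; returns a dict with "color" (400x640x3 uint8, red, green, blue), "depth" (400x640 float32, mm along the optical axis (not along the pixel's ray), 0 where there is no reading), "intrinsics" (3x3 intrinsics, pixels), "k1" (the pictures are not rectified: a ray, as slopes to the right and down, at radius r is drawn at 1 + k1 r^2 times it, then the intrinsics apply), "position" and "orientation" of the camera in the world; the wrist camera has in their place "mount" (4x4, takes a point from camera to tool coordinates, whose origin is the TCP and whose axes are the flange's). Camera axes: x right, y down, z forward; pixel columns grow to the right and rows downward; lengths in mm; the calibration is good to about 2 mm. A picture is of the moment at which its call begins: read the wrist's pose just before it.
- manip.close_job(): hands the job in, once; it reports no verdict.
The state is a dict: "time": time; "joints": joint angles; "dq": joint speeds; "tau": joint torques, N m; "position": TCP position; "eef_rot": TCP orientation; "contact_force": force on the tool from outside, world axes, zero at the start; "wrist_torque": the same for the moment, N m; "finger_gap": finger opening in mm.
Only numpy, scipy, OpenCV 4.12 (cv2) and the standard library are available. Lean on these libraries where they do the work, as an engineer would, in place of code of your own. Each camera call takes 0.05 s, during which the arm holds its last target.

TASK

The copying run is finished: take the four laptop drives out of their docks and stand them in the dark grey parking rack, one in each slot, in the same left-to-right order as they stand in the dock row seen from the robot, so that we still know whose is whose. Each must stand upright on the same end as now, fully down on the rack's floor. Set the drives down rather than dropping them, and do not knock over the flux bottle standing between the docks and the rack.

Things in the scene. Friction and masses are not known exactly. Their poses are not given: they have to be found in the camera images.
- drive_a: 2.5-inch hard drive, thick: 70 mm wide, 12.5 mm thick, bare aluminium casting with a stepped lid and a round raised disc. 100 mm tall, standing on its short connector end. Origin: centre of that lower end; z up, x across its width, y through its thickness, aligned with its dock at the start. Grasp from above by the two broad faces near the top. 0.05 to 0.15 kg.
- drive_b: 2.5-inch hard drive, slim: 70 mm wide, 9.5 mm thick, bright pressed-steel case with a plain white label. 100 mm tall, standing on its short connector end. Origin: centre of that lower end; z up, x across its width, y through its thickness, aligned with its dock at the start. Grasp from above by the two broad faces near the top. 0.05 to 0.15 kg.
- drive_c: 2.5-inch solid-state drive, slim: 70 mm wide, 9.5 mm thick, smooth black plastic case. 100 mm tall, standing on its short connector end. Origin: centre of that lower end; z up, x across its width, y through its thickness, aligned with its dock at the start. Grasp from above by the two broad faces near the top. 0.05 to 0.15 kg.
- drive_d: 2.5-inch hard drive still in its dark steel laptop mounting frame: 74 mm wide, 12.5 mm thick over all, an aluminium end showing inside the frame from above. 100 mm tall, standing on its short connector end. Origin: centre of that lower end; z up, x across its width, y through its thickness, aligned with its dock at the start. Grasp from above by the two broad faces near the top. 0.05 to 0.15 kg.
- dock_a: Fixed dock that holds drive_a at the start: light grey block 112 (x) x 62 (y) x 46 mm high; four alike in a row 70 mm apart along their y, +y to the left seen from the robot. Origin: centre of its underside. Slot centred in its top, slot floor 14 mm above the origin; the drive's lowest 32 mm sit in it with 1.5 mm play and come straight up.
- dock_b: Fixed dock that holds drive_b at the start: light grey block 112 (x) x 62 (y) x 46 mm high; four alike in a row 70 mm apart along their y, +y to the left seen from the robot. Origin: centre of its underside. Slot centred in its top, slot floor 14 mm above the origin; the drive's lowest 32 mm sit in it with 1.5 mm play and come straight up.
- dock_c: Fixed dock that holds drive_c at the start: light grey block 112 (x) x 62 (y) x 46 mm high; four alike in a row 70 mm apart along their y, +y to the left seen from the robot. Origin: centre of its underside. Slot centred in its top, slot floor 14 mm above the origin; the drive's lowest 32 mm sit in it with 1.5 mm play and come straight up.
- dock_d: Fixed dock that holds drive_d at the start: light grey block 112 (x) x 62 (y) x 46 mm high; four alike in a row 70 mm apart along their y, +y to the left seen from the robot. Origin: centre of its underside. Slot centred in its top, slot floor 14 mm above the origin; the drive's lowest 32 mm sit in it with 1.5 mm play and come straight up.
- rack: Fixed empty dark grey rack, 116 (x) x 290 mm (y). Origin: centre of underside, +y to the left seen from the robot. Four slots at y = +105, +35, -35, -105 mm, x = 0; floor at z = 8 mm. Drive width goes along x. Solid between slots; a slot is 82 mm long, 16 mm wide up to z = 44, flaring to 40 mm at its top, z = 58 mm. End rails 20 mm high leave 104 mm in x. A slim drive may lean 10 degrees.
- flux_bottle: Small amber flux bottle with a white cap, 26 mm across, 62 mm high, standing loose in the gap between the dock row and the rack. Origin: centre of its underside, z up. Not part of the job; it must stay standing.
Not all that is in view belongs to the job. What is shaped like the drive_d but pink or purple is not meant.

How it is judged:
By the outcome, as a careful person would: the job done as asked, in the order asked, and still so for the second after the job is handed in, with the robot touching nothing.
It also fails if it takes over 99 s, if anything falls off the work surface, if the arm or the gripper's body presses on something with over 40 N, if the wrist force passes 120 N, or if a joint passes its speed limit or range.

## Working session

There is one attempt and no reset: what is moved stays moved. The work goes in short steps, Python scripts to look and compute and a shell command to move; the robot and the scene stay as the last step left them, time stands still between calls to the robot, and variables do not carry over. Pictures are saved under pics/ and viewed, and the job is handed in when it is done.

```bash
mkdir -p pics
cat > h.py <<'E'
import numpy as np, cv2, pickle
from scipy.spatial.transform import Rotation as R
from bench import manip
def grab(n):
    s=manip.state(); f=manip.grab_frame(n); f['state']=s
    pickle.dump(f,open(f'{n}.pkl','wb')); return f
def load(n): return pickle.load(open(f'{n}.pkl','rb'))
def pose(f):
    if 'mount' in f:
        s=f['state']; T=np.eye(4); T[:3,:3]=R.from_quat(s['eef_rot']).as_matrix(); T[:3,3]=s['position']
        return T@np.array(f['mount'])
    T=np.eye(4); o=np.array(f['orientation']); T[:3,:3]=R.from_quat(o).as_matrix() if o.size==4 else o
    T[:3,3]=f['position']; return T
def rays(f,uv):
    uv=np.atleast_2d(np.array(uv,float)); K=np.array(f['intrinsics'])
    d=(uv-[K[0,2],K[1,2]])/[K[0,0],K[1,1]]
    s=d.copy()
    for _ in range(15): s=d/(1+f['k1']*(s**2).sum(1,keepdims=True))
    return np.c_[s,np.ones(len(s))]
def atz(f,uv,z):
    T=pose(f); r=rays(f,uv)@T[:3,:3].T; o=T[:3,3]
    return o+r*((z-o[2])/r[:,2])[:,None]
def cloud(f):
    h,w=f['depth'].shape; v,u=np.mgrid[:h,:w]
    r=rays(f,np.c_[u.ravel(),v.ravel()]); T=pose(f)
    p=(r*f['depth'].reshape(-1,1))@T[:3,:3].T+T[:3,3]
    p[f['depth'].ravel()==0]=np.nan
    return p.reshape(h,w,3)
def save(f,name,box=None,sc=1):
    im=f['color'][:,:,::-1]
    if box: im=im[box[1]:box[3],box[0]:box[2]]
    cv2.imwrite(f'pics/{name}.png',cv2.resize(im,None,fx=sc,fy=sc,interpolation=cv2.INTER_CUBIC))
E
python3 - <<'E'
from h import *
print(manip.state())
for n in ['scene','side','wrist']:
    f=grab(n); save(f,n+'0'); print(n,f.get('position'),f.get('orientation'),f['k1'],np.array(f['intrinsics']).tolist()); 
print(f['mount'])
E
```

```text
{'time': 0.0, 'joints': array([-1.29093513,  0.46946163, -0.04859142,  1.53372912,  0.02408435,
        1.14101177, -0.0822957 ]), 'dq': array([ 0.00073539,  0.00144031,  0.0011201 ,  0.00188807,  0.00016948,
       -0.00083559,  0.0007498 ]), 'tau': array([ 1.63421369e-04, -5.10296702e+01, -4.64105315e-02, -2.37705767e+01,
        1.07237991e-02,  7.57972186e-03,  4.67703828e-06]), 'position': array([204.92258797, 642.50474027, 230.23290766]), 'eef_rot': array([ 1.53754665e-01,  9.88108536e-01, -1.00478775e-03, -1.24116054e-04]), 'contact_force': array([ 0.35799054, -0.19618189,  0.91601098]), 'wrist_torque': array([ 0.02002678,  0.01485498, -0.02025162]), 'finger_gap': 85.25976802760775}
scene [ 951.38614663 -568.51052926 1066.02569464] [ 0.88173791  0.35885592 -0.11021243 -0.28568148] -0.05310620408038075 [[456.1304471294618, 0.0, 326.1189663571612], [0.0, 456.1304471294618, 201.1282332058733], [0.0, 0.0, 1.0]]
side [ 126.23355043 -763.56153627  625.99786728] [ 0.8682237  -0.18634484  0.10890027 -0.44677056] -0.07011038554204979 [[390.7750558894256, 0.0, 323.11632929144344], [0.0, 390.7750558894256, 198.31327176974844], [0.0, 0.0, 1.0]]
wrist None None -0.00407863910939723 [[353.35207919541114, 0.0, 319.42473053519416], [0.0, 353.35207919541114, 196.84336371682522], [0.0, 0.0, 1.0]]
[[ 6.41994693e-04 -9.65878264e-01 -2.58995690e-01  6.56988169e+01]
 [ 9.99999723e-01  7.17437944e-04 -1.96772385e-04  4.40148605e-01]
 [ 3.75871506e-04 -2.58995492e-01  9.65878457e-01 -1.42139124e+02]
 [ 0.00000000e+00  0.00000000e+00  0.00000000e+00  1.00000000e+00]]
```

View pics/scene0.png

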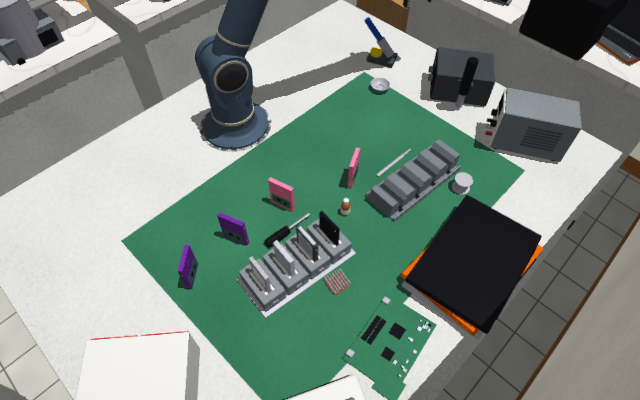

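View pics/side0.png

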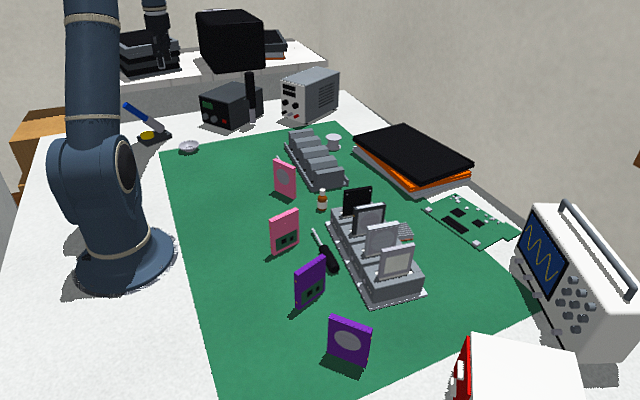

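View pics/wrist0.png

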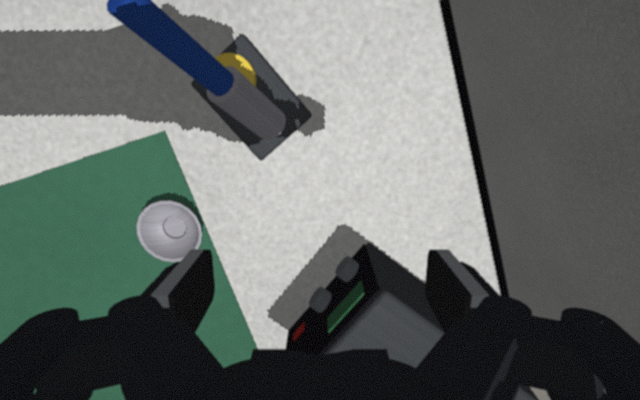

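The scene view shows the dock row at about (240-355, 215-310), the rack at (365-460, 140-215) and the flux bottle at (346, 205). The pink and purple frames stand loose on the mat. I'll enlarge these.

Run:
```python
from h import *
f=load('scene'); save(f,'s1',(230,130,470,310),3.3); save(load('side'),'d1',(270,120,430,310),3)
g=load('side')
for n,f in (('scene',f),('side',g)):
    p=cloud(f); print(n)
    for uv in ([(260,275),(330,225),(412,180),(390,300)] if n=='scene' else [(390,245),(355,205)]):
        print(uv,p[uv[1],uv[0]].round())
```

```text
scene
(260, 275) [ 516. -325.  104.]
(330, 225) [ 542. -118.  116.]
(412, 180) [573. 190.  46.]
(390, 300) [ 754. -120.    5.]
side
(390, 245) [ 531. -262.   64.]
(355, 205) [ 523. -119.   77.]
```

View pics/s1.png

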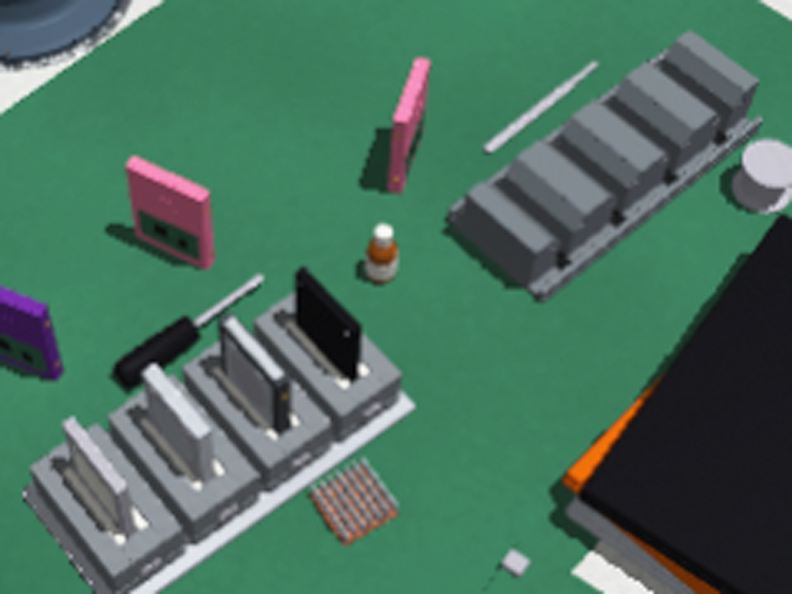

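View pics/d1.png

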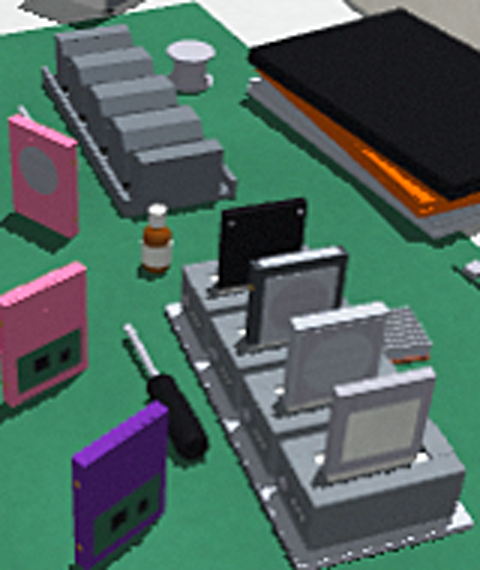

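Left to right seen from the robot (+y to −y), the dock row holds these drives, with scene crop pixels:

| Drive | What it looks like | Crop pixel |
|---|---|---|
| drive_c | black SSD | (328, 325) |
| drive_d | dark frame around an aluminium end | (255, 375) |
| drive_a | thick aluminium with a disc | (180, 425) |
| drive_b | slim with a white label | (98, 480) |

The pink and purple look-alikes stand free on the mat and don't count. Next I'll measure positions from the depth clouds.

Run:
```python
from h import *
for n in ['scene','side']:
    p=cloud(load(n)).reshape(-1,3); p=p[~np.isnan(p[:,0])]
    x,y,z=p.T
    mat=p[(abs(z)<15)&(x>400)&(x<650)&(abs(y)<100)]; print(n,'mat z',np.median(mat[:,2]),mat[:,2].std())
    for nm,zl,zh,b in [('drives',98,122,(430,650,-380,-60)),('docktop',40,50,(420,680,-420,-50)),('rackridge',53,63,(420,720,30,420))]:
        q=p[(z>zl)&(z<zh)&(x>b[0])&(x<b[1])&(y>b[2])&(y<b[3])]
        if len(q)<20: continue
        print(n,nm,len(q),q.min(0).round(),q.max(0).round(),'z',np.median(q[:,2]).round(1), cv2.minAreaRect(q[:,:2].astype(np.float32)))
        lab=cv2.kmeans(q[:,:2].astype(np.float32),4 if nm!='rackridge' else 5,None,(3,50,.1),10,cv2.KMEANS_PP_CENTERS)[1].ravel()
        for i in range(lab.max()+1):
            r=q[lab==i]; 
            print('  ',len(r),[np.round(t,1) for t in cv2.minAreaRect(r[:,:2].astype(np.float32))], r[:,2].max().round(), np.percentile(r[:,2],90).round(1))
```

```text
scene mat z 0.7803147818085563 2.83701297083289
scene drives 609 [ 471. -329.   98.] [ 570. -103.  122.] z 116.8 ((521.8818969726562, -215.93528747558594), (220.31219482421875, 75.83151245117188), 83.14134979248047)
   150 [array([ 535.2, -112.8]), array([12., 70.]), np.float64(83.5)] 122.0 121.0
   184 [array([ 516.8, -251.6]), array([14.5, 71.1]), np.float64(83.0)] 122.0 121.5
   172 [array([ 525.9, -181.7]), array([15.1, 75.7]), np.float64(84.2)] 122.0 121.7
   103 [array([ 507.3, -319.6]), array([10.5, 71.4]), np.float64(82.4)] 122.0 121.5
scene docktop 483 [ 448. -357.   40.] [593. -89.  50.] z 47.3 ((522.0106811523438, -216.38658142089844), (271.4650573730469, 111.6148681640625), 82.11212921142578)
   89 [array([ 500.8, -228.9]), array([102.5,  70.9]), np.float64(83.4)] 50.0 49.5
   116 [array([ 560.8, -230.7]), array([61.7, 99.6]), np.float64(9.8)] 50.0 49.6
   145 [array([ 534.6, -127.1]), array([ 85.7, 110.7]), np.float64(85.1)] 50.0 49.7
   133 [array([ 508.1, -313.4]), array([ 75.2, 112. ]), np.float64(83.1)] 50.0 49.6
scene rackridge 1361 [422.  67.  53.] [720. 366.  63.]
[... 1423 characters left out ...]
24.2]), array([ 86.9, 109.9]), np.float64(83.3)] 50.0 49.6
   196 [array([ 469.9, -308.1]), array([82.1, 46.3]), np.float64(83.4)] 50.0 49.7
side rackridge 768 [422.  63.  53.] [720. 363.  62.] z 55.7 ((586.24267578125, 183.5901336669922), (339.32659912109375, 229.43031311035156), 67.12104797363281)
   179 [array([557.3, 144.9]), array([39.2, 82.6]), np.float64(88.3)] 58.0 57.3
   238 [array([571.6, 312.5]), array([99.5, 82.3]), np.float64(84.8)] 59.0 57.0
   33 [array([429.1,  75.4]), array([10.2, 30.6]), np.float64(43.4)] 62.0 61.6
   140 [array([552.5,  81.1]), array([25.1, 82.8]), np.float64(85.7)] 58.0 57.3
   178 [array([619.5, 228. ]), array([198.7,  65.7]), np.float64(3.4)] 61.0 57.4
```

```bash
python3 - <<'E'
from h import *
p=cloud(load('scene')).reshape(-1,3); 
for n in ['scene']:
    for x0 in range(200,750,50):
        print(x0,[ (lambda q:int(np.percentile(q,99)) if len(q)>15 else None)(p[(p[:,0]>x0)&(p[:,0]<=x0+50)&(p[:,1]>y0)&(p[:,1]<=y0+50)][:,2]) for y0 in range(100,700,50)])
E
python3 -m pendant '{"rot":[[0,0,0],[0,0,2],[0,0,4],[0,0,6],[0,0,8],[0,0,9],[0,0,10],[0,0,10],[0,0,10],[0,0,10],[0,0,10],[0,0,10]],"offset":[[0,0,0.045],[0,0,0.09],[0.025,-0.035,0.11],[0.05,-0.07,0.12],[0.08,-0.105,0.12],[0.11,-0.145,0.12],[0.14,-0.18,0.12],[0.17,-0.22,0.12],[0.2,-0.26,0.12],[0.23,-0.3,0.12],[0.26,-0.34,0.12],[0.285,-0.38,0.12]],"jaw":[100,100,100,100,80,80,60,60,60,60,60,60]}' 40
```

```text
200 [5, 6, 6, 5, 6, 6, 23, 27, 22, 272, 257, 248]
250 [6, 6, 6, 6, 8, 6, 7, 25, 6, 6, 7, 6]
300 [5, 5, 6, 5, 5, 6, 6, 5, 6, 76, 120, 120]
350 [6, 6, 5, 5, 5, 7, 6, 7, 114, 118, 119, 120]
400 [102, 5, 6, 6, 6, 7, 7, 7, 7, 118, 120, 120]
450 [5, 8, 6, 7, 6, 5, 6, 8, 6, 203, 119, 120]
500 [60, 61, 61, 61, 60, 62, 6, 7, 7, 7, 117, 119]
550 [61, 60, 62, 61, 62, 61, 6, 6, 5, 147, 5, 5]
600 [57, 55, 60, 60, 61, 60, 6, 136, 161, 161, 163, None]
650 [5, 5, 6, 42, 44, 5, 5, 157, 161, 163, 163, None]
700 [65, 66, 66, 52, 6, 5, 5, 6, 160, 162, 163, 164]
time: 1.35
position: [491.2, 260.9, 351.2]
eef_rot: [0.067, 0.998, -0.0, 0.0]
contact_force: [1.0, 0.5, 0.4]
finger_gap: 51.2
```

Run:
```python
from h import *
f=grab('wrist'); save(f,'w1')
```

```text
(no output)
```

View pics/w1.png

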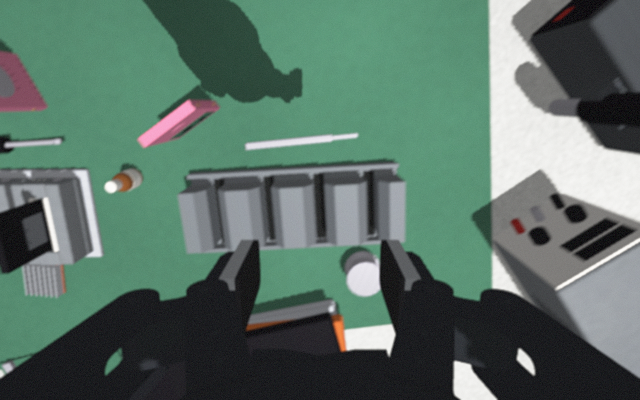

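The wrist view shows the whole rack at (180-405, 165-250), with the bottle at (123, 182) and the dock row at the left edge. I'll go lower over the rack for a sharper view.

```bash
python3 -m pendant '{"rot":[[0,0,0],[0,0,0],[0,0,0],[0,0,0]],"offset":[[0.02,-0.02,-0.035],[0.04,-0.035,-0.07],[0.05,-0.045,-0.1],[0.05,-0.045,-0.1]],"jaw":[60,60,60,60]}'
python3 - <<'E'
from h import *
f=grab('wrist'); save(f,'w2'); save(f,'w2c',(110,80,530,290),1.9)
p=cloud(f).reshape(-1,3); z=p[:,2]
print(np.nanmedian(z[(abs(z)<20)]))
q=p[(z>53)&(z<62)&(p[:,0]>460)&(p[:,0]<680)&(p[:,1]>50)&(p[:,1]<370)]
print(len(q),np.median(q[:,2]),cv2.minAreaRect(q[:,:2].astype(np.float32)))
E
```

```text
time: 1.8
position: [538.6, 214.9, 246.8]
eef_rot: [0.069, 0.998, -0.003, -0.004]
contact_force: [-0.6, -0.9, -0.2]
finger_gap: 51.1
0.40813694349930074
13994 57.3749369677991 ((564.4495849609375, 218.5023193359375), (291.3309326171875, 82.72017669677734), 85.43978118896484)
```

View pics/w2c.png

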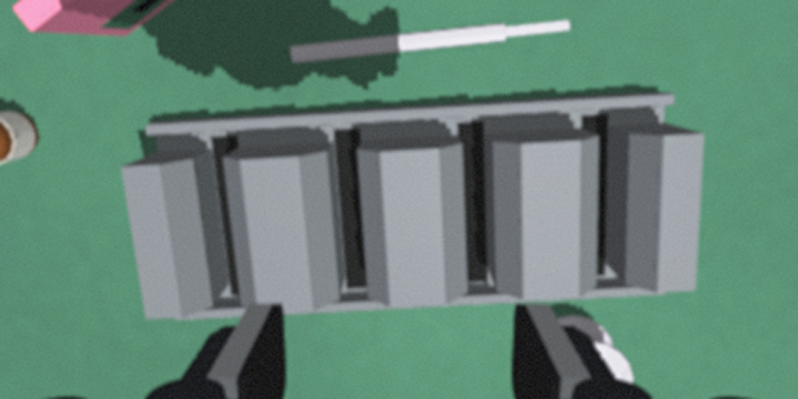

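```bash
python3 - <<'E'
from h import *
f=load('wrist'); p=cloud(f).reshape(-1,3); a=np.radians(-4.56); c=np.array([564.45,218.5])
d=p[:,:2]-c; X=d@[np.cos(a),np.sin(a)]; Y=d@[-np.sin(a),np.cos(a)]; z=p[:,2]
m=(abs(X)<30)&(abs(Y)<160)
for y0 in range(-150,150,3):
    k=m&(Y>=y0)&(Y<y0+3); print(y0,int(np.nanmedian(z[k])),end=' | ')
E
python3 -m pendant '{"rot":[[0,0,0],[0,0,0],[0,0,0],[0,0,0],[0,0,0],[0,0,0],[0,0,0],[0,0,0],[0,0,0],[0,0,0],[0,0,0],[0,0,0]],"offset":[[0,-0.03,0.02],[-0.01,-0.07,0.03],[-0.02,-0.11,0.03],[-0.03,-0.15,0.03],[-0.04,-0.195,0.03],[-0.05,-0.24,0.03],[-0.05,-0.285,0.03],[-0.05,-0.33,0.03],[-0.05,-0.375,0.03],[-0.05,-0.41,0.03],[-0.05,-0.43,0.03],[-0.05,-0.43,0.03]],"jaw":[60,60,60,60,60,60,60,60,60,60,60,60]}'
python3 -m pendant '{"rot":[[0,0,0],[0,0,0]],"offset":[[0,0,0],[0,0,0]],"jaw":[60,60]}'
python3 - <<'E'
from h import *
f=grab('wrist'); save(f,'w3')
p=cloud(f).reshape(-1,3); z=p[:,2]
q=p[(z>40)&(z<50)&(p[:,0]>420)&(p[:,0]<620)&(p[:,1]>-380)&(p[:,1]<-50)]
print('docks',len(q),np.median(q[:,2]),cv2.minAreaRect(q[:,:2].astype(np.float32)))
q=p[(z>108)&(z<122)&(p[:,0]>420)&(p[:,0]<620)&(p[:,1]>-380)&(p[:,1]<-50)].astype(np.float32)
lab=cv2.kmeans(q[:,:2],4,None,(3,50,.1),10,cv2.KMEANS_PP_CENTERS)[1].ravel()
for i in range(4):
    r=q[lab==i]; print(len(r),np.median(r[:,2]),[np.round(t,1) for t in cv2.minAreaRect(r[:,:2])])
E
```

```text
time: 3.05
position: [490.6, -214.3, 283.8]
eef_rot: [0.069, 0.998, -0.001, 0.002]
contact_force: [-0.3, 0.2, 0.4]
finger_gap: 51.2
time: 3.25
position: [491.0, -209.7, 282.2]
eef_rot: [0.065, 0.998, 0.001, 0.001]
contact_force: [0.4, -0.8, 0.1]
finger_gap: 51.2
docks 1272 47.8159379284331 ((516.54345703125, -216.50148010253906), (264.33984375, 110.3727798461914), 82.70842742919922)
  return np.nanmean(a, axis, out=out, keepdims=keepdims)
Traceback (most recent call last):
ValueError: cannot convert float NaN to integer
Traceback (most recent call last):
cv2.error: OpenCV(4.12.0) /io/opencv/modules/imgproc/src/convhull.cpp:143: error: (-215:Assertion failed) total >= 0 && (depth == CV_32F || depth == CV_32S) in function 'convexHull'
```

View pics/w3.png

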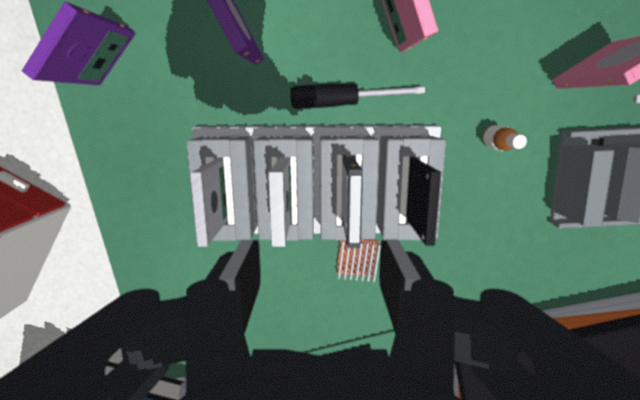

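```bash
for i in 1 2 3; do python3 -m pendant '{"rot":[[0,0,0]],"offset":[[0,0,0]],"jaw":[60]}'|sed -n 1,3p; done
python3 - <<'E'
from h import *
f=grab('wrist'); print(f['state']['position'],f['state']['eef_rot'],f['state']['dq'].round(3))
p=cloud(f).reshape(-1,3); z=p[:,2]; 
q=p[(z>40)&(z<50)&(p[:,0]>420)&(p[:,0]<620)&(p[:,1]>-380)&(p[:,1]<-50)].astype(np.float32)
print('docks',len(q),np.median(q[:,2]),cv2.minAreaRect(q[:,:2]))
q=p[(z>106)&(z<122)&(p[:,0]>420)&(p[:,0]<620)&(p[:,1]>-380)&(p[:,1]<-50)].astype(np.float32)
print(len(q)); _,lab,_=cv2.kmeans(q[:,:2].copy(),4,None,(3,50,.1),10,cv2.KMEANS_PP_CENTERS); lab=lab.ravel()
for i in range(4):
    r=q[lab==i][:,:2].copy(); print(len(r),[np.round(t,1) for t in cv2.minAreaRect(r)])
s=[manip.state()['position'] for _ in range(3)]; print(s)
E
```

```text
time: 3.4
position: [490.5, -210.4, 281.6]
eef_rot: [0.066, 0.998, 0.0, 0.0]
time: 3.5
position: [490.3, -211.0, 281.4]
eef_rot: [0.066, 0.998, 0.0, 0.0]
time: 3.6
position: [490.2, -211.5, 281.4]
eef_rot: [0.067, 0.998, 0.0, -0.0]
[ 490.20154341 -211.47119634  281.36072631] [ 6.67010761e-02  9.97772999e-01  8.94611400e-05 -1.92252783e-05] [ 0.004  0.003  0.004 -0.     0.001 -0.001  0.   ]Traceback (most recent call last):
  File "<stdin>", line 5, in <module>
cv2.error: OpenCV(4.12.0) /io/opencv/modules/imgproc/src/convhull.cpp:143: error: (-215:Assertion failed) total >= 0 && (depth == CV_32F || depth == CV_32S) in function 'convexHull'
```

```bash
cat >> h.py <<'E'
def rects(p,zl,zh,b,k):
    z=p[:,2]; q=p[(z>zl)&(z<zh)&(p[:,0]>b[0])&(p[:,0]<b[1])&(p[:,1]>b[2])&(p[:,1]<b[3])]
    q2=np.ascontiguousarray(q[:,:2],dtype=np.float32)
    print('all',len(q2),np.median(q[:,2]).round(1),[np.round(t,1) for t in cv2.minAreaRect(q2)])
    if k<2: return
    lab=cv2.kmeans(q2,k,None,(3,50,.1),10,cv2.KMEANS_PP_CENTERS)[1].ravel()
    for i in range(k):
        r=q2[lab==i]; print(len(r),np.median(q[lab==i][:,2]).round(1),[np.round(t,1) for t in cv2.minAreaRect(r)])
E
python3 - <<'E'
from h import *
f=grab('wrist'); s=f['state']; print(s['position'])
p=cloud(f).reshape(-1,3); 
rects(p,40,50,(420,620,-380,-50),1)
rects(p,110,121,(420,620,-380,-60),4)
print(atz(f,[(358.5,141),(358.5,241)],114))
E
```

```text
[ 490.11573244 -211.63680737  281.33297545]
all 1299 47.6 [array([ 516.4, -216.3]), array([267.4, 110.1]), np.float64(82.6)]
all 1645 119.8 [array([ 517.9, -216. ]), array([220. ,  74.1]), np.float64(83.1)]
355 120.4 [array([ 512.8, -251. ]), array([13.2, 69.2]), np.float64(82.8)]
498 119.0 [array([ 530.5, -112. ]), array([10.8, 69.1]), np.float64(82.4)]
474 118.5 [array([ 504.4, -320.1]), array([10.3, 69.8]), np.float64(82.8)]
318 120.1 [array([ 522.1, -181.6]), array([13., 74.]), np.float64(82.7)]
[[ 461.9967915  -173.13828684  114.        ]
 [ 554.70868847 -182.87563408  114.        ]]
```

Everything agrees. The drive tops are 70×10/13 mm, and 74 mm wide for d. They read z≈119, so the dock row stands on a plate about 5 mm thick. Yaw is −7.3°, and the commanded TCP is (490.1, −211.9, 281.3). The black drive_c comes first, at (530.5, −112).

```bash
python3 -m pendant '{"rot":[[0,0,0.4],[0,0,0.4],[0,0,0.4],[0,0,0.4],[0,0,0.4],[0,0,0.4],[0,0,0.4],[0,0,0.4],[0,0,0.4],[0,0,0.4],[0,0,0.4]],"offset":[[0.015,0.035,-0.02],[0.03,0.07,-0.04],[0.04,0.1,-0.06],[0.04,0.1,-0.09],[0.04,0.1,-0.12],[0.04,0.1,-0.15],[0.04,0.1,-0.175],[0.04,0.1,-0.19],[0.04,0.1,-0.196],[0.04,0.1,-0.196],[0.04,0.1,-0.196]],"jaw":[60,60,60,60,60,60,60,60,60,60,60]}'
python3 - <<'E'
from h import *
f=grab('wrist'); save(f,'w4'); f=grab('side'); save(f,'d4',(300,120,460,320),3)
E
```

```text
time: 4.8
position: [530.8, -112.1, 86.1]
eef_rot: [0.064, 0.998, -0.0, 0.001]
contact_force: [0.6, -0.3, -0.5]
finger_gap: 50.9
```

View pics/w4.png

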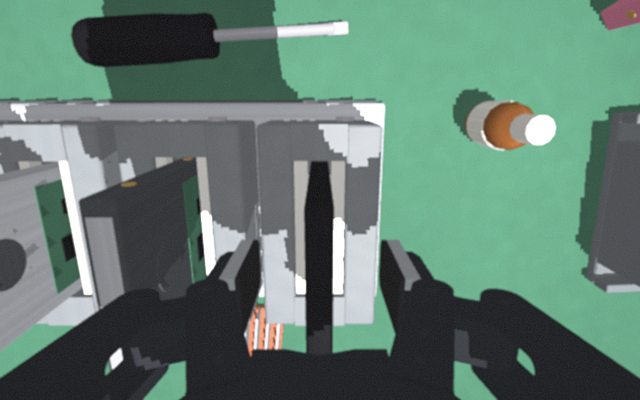

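View pics/d4.png

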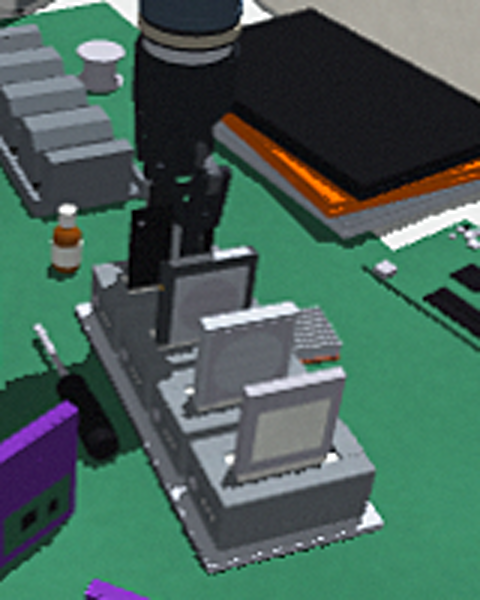

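The black drive (columns 305-332) stands midway between the fingers (about 248 and 390). I'll close on it.

```bash
python3 -m pendant '{"rot":[[0,0,0],[0,0,0],[0,0,0],[0,0,0],[0,0,0],[0,0,0],[0,0,0],[0,0,0]],"offset":[[0,0,0],[0,0,0],[0,0,0],[0,0,0],[0,0,0],[0,0,0],[0,0,0],[0,0,0]],"jaw":[0,0,0,0,0,0,0,0]}' 40
```

```text
time: 5.7
position: [530.4, -112.0, 85.7]
eef_rot: [0.064, 0.998, 0.0, 0.0]
contact_force: [-0.7, 0.1, 5.6]
finger_gap: 8.7
```

```bash
python3 -m pendant '{"rot":[[0,0,0],[0,0,0],[0,0,0],[0,0,0],[0,0,0],[0,0,0],[0,0,0]],"offset":[[0,0,0.01],[0,0,0.025],[0,0,0.045],[0,0,0.065],[0,0,0.08],[0,0,0.085],[0,0,0.085]],"jaw":[0,0,0,0,0,0,0]}'
python3 - <<'E'
from h import *
f=grab('wrist'); save(f,'w5'); f=grab('side'); save(f,'d5',(300,80,460,280),3)
E
```

```text
time: 6.4
position: [530.3, -111.9, 170.9]
eef_rot: [0.064, 0.998, 0.0, 0.001]
contact_force: [-0.3, -0.9, -1.2]
finger_gap: 9.2
```

View pics/w5.png

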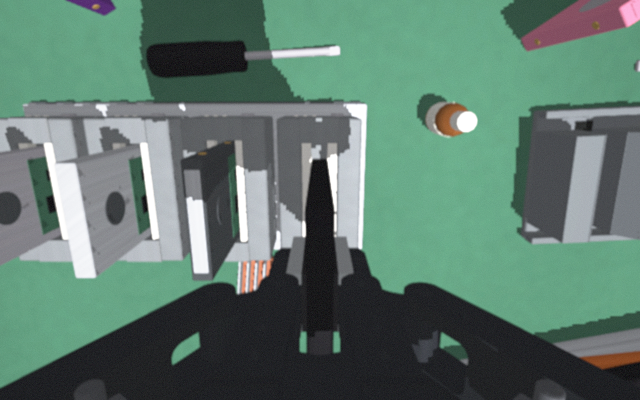

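View pics/d5.png

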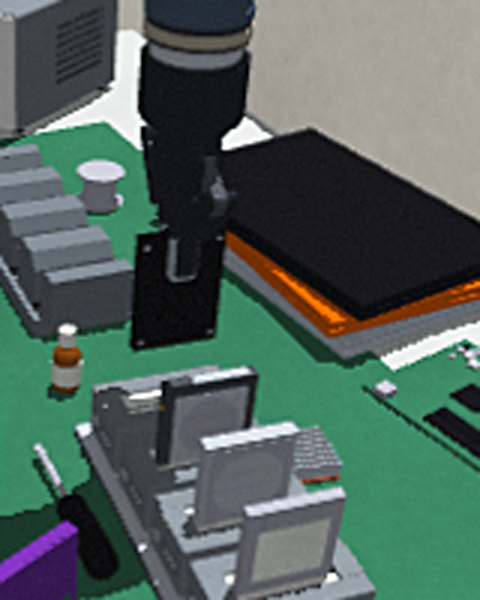

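```bash
python3 -m pendant '{"rot":[[0,0,0],[0,0,0],[0,0,0.5],[0,0,1],[0,0,1.5],[0,0,2],[0,0,2.5],[0,0,2.7],[0,0,2.7],[0,0,2.7],[0,0,2.7],[0,0,2.7]],"offset":[[0,0.02,0],[0.005,0.06,0],[0.01,0.105,0],[0.015,0.15,0],[0.02,0.195,0],[0.025,0.24,0],[0.03,0.285,0],[0.035,0.33,0],[0.04,0.375,0],[0.0425,0.41,0],[0.0425,0.43,0],[0.0425,0.435,0]],"jaw":[0,0,0,0,0,0,0,0,0,0,0,0]}' 
python3 -m pendant '{"rot":[[0,0,0],[0,0,0],[0,0,0],[0,0,0]],"offset":[[0,0,0],[0,0,0],[0,0,0],[0,0,-0.02]],"jaw":[0,0,0,0]}' 
python3 -m pendant '{"rot":[[0,0,0],[0,0,0],[0,0,0]],"offset":[[0,0,0],[0,0,0],[0,0,0]],"jaw":[0,0,0]}'
python3 - <<'E'
from h import *
f=grab('wrist'); save(f,'w6'); f=grab('scene'); save(f,'s6',(340,80,500,230),4.5)
E
```

```text
time: 7.7
position: [571.3, 325.6, 168.9]
eef_rot: [0.038, 0.999, -0.0, -0.001]
contact_force: [-0.7, 0.0, -0.3]
finger_gap: 9.3
time: 8.1
position: [575.1, 322.1, 153.3]
eef_rot: [0.041, 0.999, 0.002, 0.003]
contact_force: [0.6, -1.3, -0.2]
finger_gap: 8.9
time: 8.4
position: [573.2, 322.7, 151.2]
eef_rot: [0.04, 0.999, 0.0, 0.001]
contact_force: [0.0, -0.3, -1.5]
finger_gap: 9.1
```

View pics/w6.png

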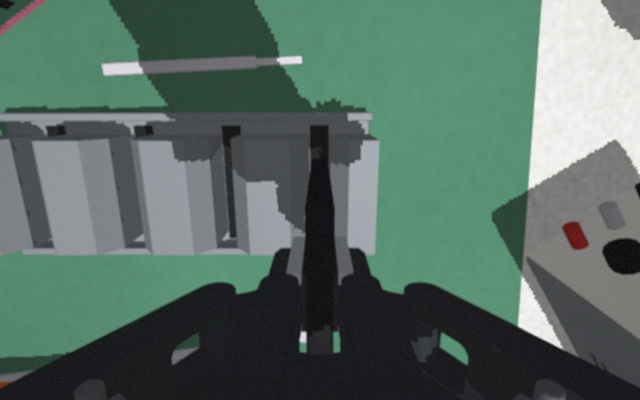

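View pics/s6.png

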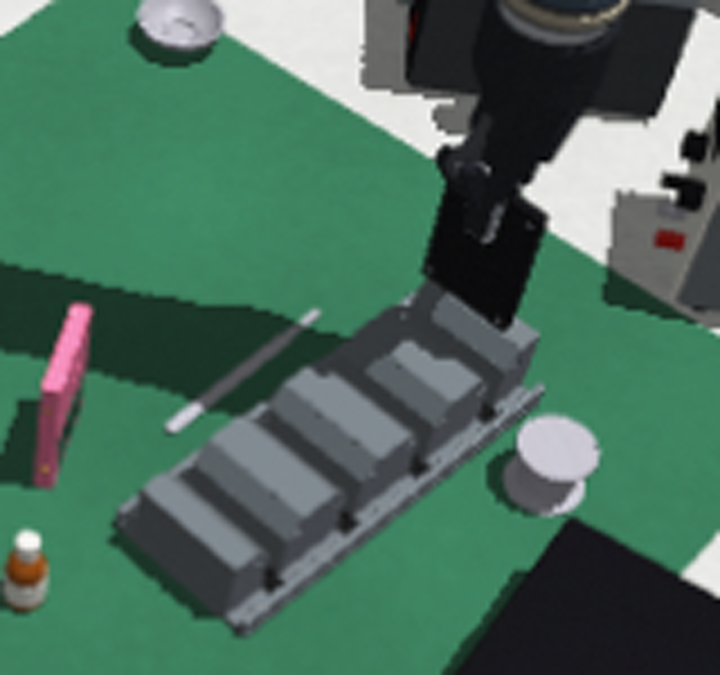

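The slot's dark gap at the top (319, 130) lines up with the drive (column 319). I'll lower it.

```bash
python3 -m pendant '{"rot":[[0,0,0],[0,0,0],[0,0,0],[0,0,0],[0,0,0],[0,0,0],[0,0,0]],"offset":[[0,0,-0.015],[0,0,-0.03],[0,0,-0.045],[0,0,-0.055],[0,0,-0.062],[0,0,-0.066],[0,0,-0.066]],"jaw":[0,0,0,0,0,0,0]}' 
python3 -m pendant '{"rot":[[0,0,0],[0,0,0],[0,0,0]],"offset":[[0,0,-0.002],[0,0,-0.004],[0,0,-0.005]],"jaw":[0,0,0]}'
```

```text
time: 9.2
position: [572.4, 323.0, 83.7]
eef_rot: [0.04, 0.999, -0.0, -0.0]
contact_force: [0.2, 0.7, -0.1]
finger_gap: 9.0
time: 9.5
position: [572.7, 323.2, 79.5]
eef_rot: [0.04, 0.999, 0.0, 0.0]
contact_force: [0.4, -0.8, -0.6]
finger_gap: 9.0
```

```bash
for i in 1 2 3; do python3 -m pendant '{"rot":[[0,0,0],[0,0,0]],"offset":[[0,0,-0.001],[0,0,-0.002]],"jaw":[0,0]}' | sed -n '2p;4p'; done
```

```text
position: [572.7, 323.2, 77.5]
contact_force: [-1.0, -0.4, -1.1]
position: [572.6, 323.1, 75.3]
contact_force: [0.4, -0.1, 0.0]
position: [572.6, 323.1, 73.2]
contact_force: [-0.0, -0.4, -0.9]
```

```bash
for i in 1 2 3; do python3 -m pendant '{"rot":[[0,0,0]],"offset":[[0,0,-0.001]],"jaw":[0]}' | sed -n '2p;4p'; done
```

```text
position: [572.6, 323.1, 72.2]
contact_force: [-0.3, -0.4, 0.1]
position: [572.7, 323.1, 71.8]
contact_force: [-1.7, -0.6, 7.3]
position: [572.7, 323.2, 71.8]
contact_force: [-4.1, -1.5, 13.1]
```

```bash
python3 -m pendant '{"rot":[[0,0,0],[0,0,0],[0,0,0],[0,0,0]],"offset":[[0,0,0.001],[0,0,0.001],[0,0,0.001],[0,0,0.001]],"jaw":[12,20,45,45]}'
python3 - <<'E'
from h import *
f=grab('wrist'); save(f,'w7')
E
```

```text
time: 10.8
position: [572.5, 323.0, 71.1]
eef_rot: [0.04, 0.999, -0.0, -0.0]
contact_force: [0.8, 0.1, -0.5]
finger_gap: 38.4
```

View pics/w7.png

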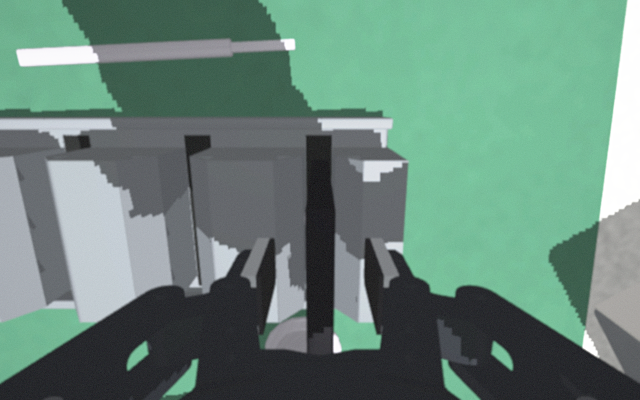

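```bash
python3 -m pendant '{"rot":[[0,0,0],[0,0,0],[0,0,0],[0,0,0],[0,0,0],[0,0,0],[0,0,-1],[0,0,-2],[0,0,-2.7],[0,0,-2.7],[0,0,-2.7],[0,0,-2.7]],"offset":[[0,0,0.02],[0,0,0.05],[0,0,0.085],[0,-0.02,0.11],[-0.005,-0.06,0.11],[-0.01,-0.105,0.11],[-0.015,-0.15,0.11],[-0.02,-0.195,0.11],[-0.025,-0.24,0.11],[-0.03,-0.285,0.11],[-0.035,-0.33,0.11],[-0.04,-0.375,0.11]],"jaw":[45,45,45,45,50,55,60,60,60,60,60,60]}' 
python3 -m pendant '{"rot":[[0,0,0],[0,0,0],[0,0,0],[0,0,0],[0,0,0],[0,0,0]],"offset":[[-0.005,-0.045,0],[-0.01,-0.09,0],[-0.0105,-0.12,0],[-0.0105,-0.1297,0],[-0.0105,-0.1297,0],[-0.0105,-0.1297,0]],"jaw":[60,60,60,60,60,60]}' 
python3 -m pendant '{"rot":[[0,0,0],[0,0,0]],"offset":[[0,0,0],[0,0,0]],"jaw":[60,60]}'
python3 - <<'E'
from h import *
f=grab('wrist'); save(f,'w8'); f=grab('scene'); save(f,'s8')
E
```

```text
time: 12.05
position: [532.2, -53.6, 181.5]
eef_rot: [0.064, 0.998, 0.0, 0.0]
contact_force: [0.5, -0.1, -0.8]
finger_gap: 51.3
time: 12.65
position: [522.4, -179.8, 181.1]
eef_rot: [0.063, 0.998, 0.001, -0.0]
contact_force: [-1.5, -0.2, -0.0]
finger_gap: 51.4
time: 12.85
position: [522.5, -179.8, 181.3]
eef_rot: [0.062, 0.998, 0.0, -0.0]
contact_force: [0.5, 0.6, -0.7]
finger_gap: 51.3
```

View pics/w8.png

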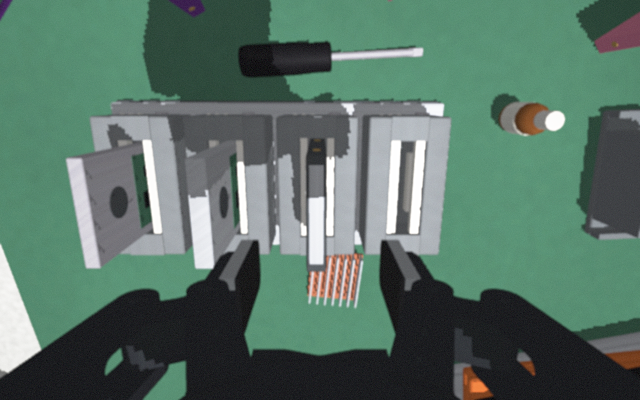

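View pics/s8.png

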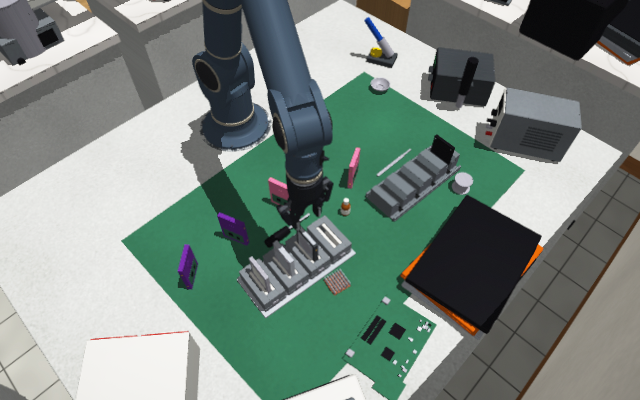

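The scene view shows drive_c upright in the far-left slot (442, 148). The wrist view shows the framed drive_d at (316, 200), between the fingers. I'll descend on it.

```bash
python3 -m pendant '{"rot":[[0,0,0],[0,0,0],[0,0,0],[0,0,0],[0,0,0],[0,0,0],[0,0,0],[0,0,0]],"offset":[[0,0,-0.03],[0,0,-0.06],[0,0,-0.08],[0,0,-0.09],[0,0,-0.095],[0,0,-0.095],[0,0,-0.095],[0,0,-0.095]],"jaw":[60,60,60,60,60,60,60,60]}'
python3 - <<'E'
from h import *
f=grab('wrist'); save(f,'w9')
E
python3 -m pendant '{"rot":[[0,0,0],[0,0,0],[0,0,0],[0,0,0],[0,0,0],[0,0,0],[0,0,0]],"offset":[[0,0,0],[0,0,0],[0,0,0],[0,0,0],[0,0,0],[0,0,0],[0,0,0]],"jaw":[30,0,0,0,0,0,0]}' 40
```

```text
time: 13.75
position: [522.8, -181.8, 87.3]
eef_rot: [0.064, 0.998, -0.0, 0.001]
contact_force: [-0.4, 0.8, -0.6]
finger_gap: 51.2
time: 14.5
position: [522.3, -181.7, 86.6]
eef_rot: [0.064, 0.998, -0.0, 0.0]
contact_force: [-0.9, -0.2, 3.3]
finger_gap: 12.2
```

View pics/w9.png

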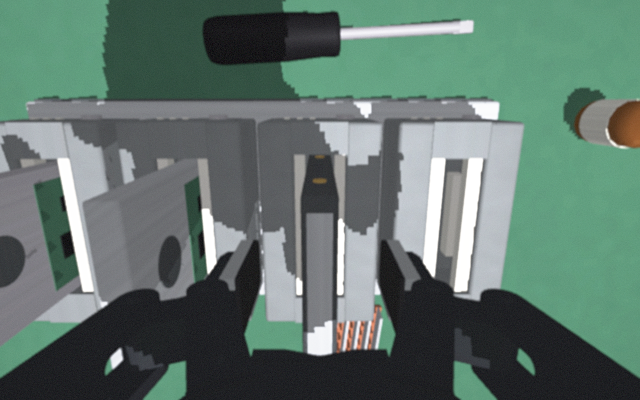

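Gap 12.2 mm fits drive_d. I'll lift it and carry it to the second slot.

```bash
python3 -m pendant '{"rot":[[0,0,0],[0,0,0],[0,0,0],[0,0,0],[0,0,0],[0,0,0],[0,0,0]],"offset":[[0,0,0.01],[0,0,0.025],[0,0,0.045],[0,0,0.065],[0,0,0.08],[0,0,0.085],[0,0,0.085]],"jaw":[0,0,0,0,0,0,0]}' 
python3 -m pendant '{"rot":[[0,0,0],[0,0,0],[0,0,0.5],[0,0,1],[0,0,1.5],[0,0,2],[0,0,2.5],[0,0,2.7],[0,0,2.7],[0,0,2.7],[0,0,2.7],[0,0,2.7]],"offset":[[0,0.02,0],[0.005,0.06,0],[0.01,0.105,0],[0.015,0.15,0],[0.02,0.195,0],[0.025,0.24,0],[0.03,0.285,0],[0.035,0.33,0],[0.04,0.375,0],[0.045,0.41,0],[0.045,0.43,0],[0.045,0.435,0]],"jaw":[0,0,0,0,0,0,0,0,0,0,0,0]}' 
python3 -m pendant '{"rot":[[0,0,0],[0,0,0],[0,0,0],[0,0,0],[0,0,0]],"offset":[[0,0,0],[0,0,-0.01],[0,0,-0.02],[0,0,-0.02],[0,0,-0.02]],"jaw":[0,0,0,0,0]}'
python3 - <<'E'
from h import *
f=grab('wrist'); save(f,'w10'); f=grab('scene'); save(f,'s10',(340,80,500,230),4.5)
E
```

```text
time: 15.2
position: [522.2, -181.5, 171.8]
eef_rot: [0.064, 0.998, 0.0, 0.0]
contact_force: [0.1, 0.5, -1.0]
finger_gap: 11.9
time: 16.4
position: [565.8, 255.8, 170.0]
eef_rot: [0.038, 0.999, -0.0, -0.001]
contact_force: [0.6, -0.2, -0.2]
finger_gap: 12.2
time: 16.9
position: [567.0, 252.3, 150.8]
eef_rot: [0.041, 0.999, -0.0, -0.0]
contact_force: [0.6, -0.3, -0.6]
finger_gap: 12.2
```

View pics/w10.png

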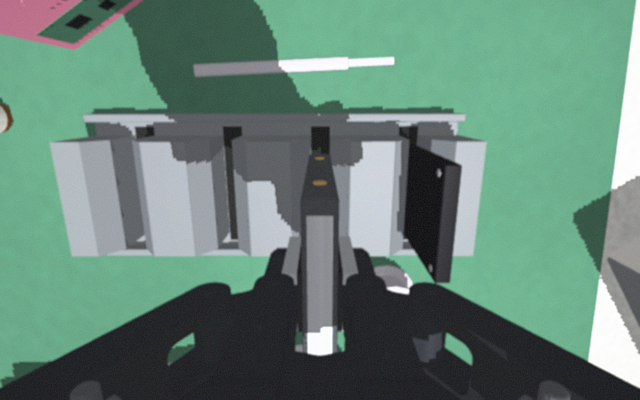

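View pics/s10.png

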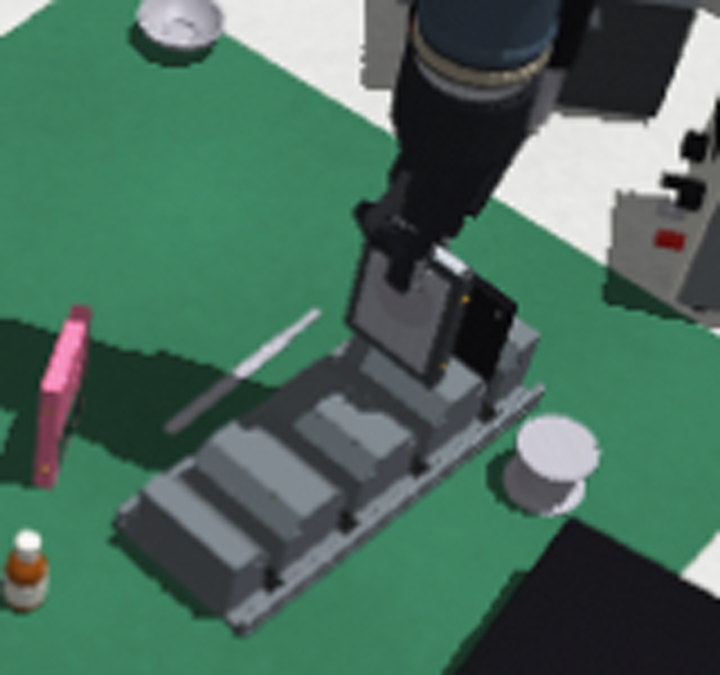

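Drive and slot line up again (columns 319 and 320). I'll lower it.

```bash
python3 -m pendant '{"rot":[[0,0,0],[0,0,0],[0,0,0],[0,0,0],[0,0,0],[0,0,0],[0,0,0],[0,0,0],[0,0,0]],"offset":[[0,0,-0.01],[0,0,-0.025],[0,0,-0.04],[0,0,-0.045],[0,0,-0.05],[0,0,-0.056],[0,0,-0.062],[0,0,-0.068],[0,0,-0.07]],"jaw":[0,0,0,0,0,0,0,0,0]}' 
for i in 1 2 3; do python3 -m pendant '{"rot":[[0,0,0],[0,0,0]],"offset":[[0,0,-0.001],[0,0,-0.002]],"jaw":[0,0]}' | sed -n '2p;4p'; done
```

```text
time: 17.9
position: [566.8, 253.3, 80.7]
eef_rot: [0.04, 0.999, -0.0, -0.0]
contact_force: [0.1, -0.3, -1.9]
finger_gap: 12.0
position: [567.3, 253.4, 79.5]
contact_force: [0.1, -0.0, -1.0]
position: [567.3, 253.5, 77.5]
contact_force: [0.3, 0.5, -1.3]
position: [567.2, 253.4, 75.4]
contact_force: [-0.7, -0.4, -0.8]
```

```bash
for i in 1 2 3; do python3 -m pendant '{"rot":[[0,0,0]],"offset":[[0,0,-0.001]],"jaw":[0]}' | sed -n '2p;4p'; done
```

```text
position: [567.1, 253.4, 74.3]
contact_force: [0.2, -0.2, -1.3]
position: [567.1, 253.4, 73.3]
contact_force: [0.1, 0.1, -1.3]
position: [567.1, 253.5, 72.6]
contact_force: [-2.6, -1.1, 6.7]
```

Floor contact came at TCP z≈72.6, as predicted. I'll release it.

```bash
python3 -m pendant '{"rot":[[0,0,0],[0,0,0],[0,0,0],[0,0,0]],"offset":[[0,0,0],[0,0,0],[0,0,0],[0,0,0]],"jaw":[16,22,45,45]}'
python3 - <<'E'
from h import *
f=grab('wrist'); save(f,'w11')
E
```

```text
time: 19.2
position: [567.2, 253.5, 72.4]
eef_rot: [0.04, 0.999, 0.0, 0.0]
contact_force: [-0.1, 0.2, -0.1]
finger_gap: 38.3
```

View pics/w11.png

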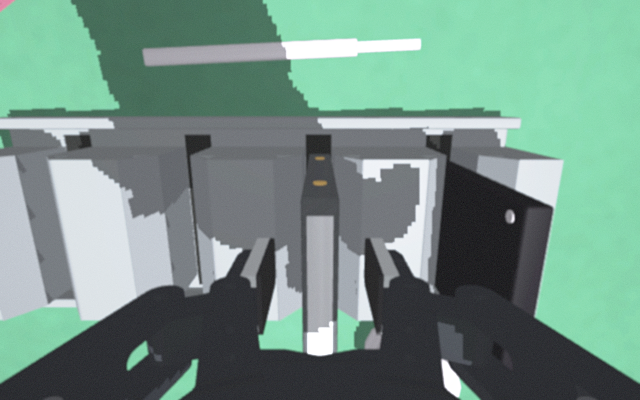

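Drive_d stands free in slot 2 at (320, 250). On to drive_a at (512.8, −251).

```bash
python3 -m pendant '{"rot":[[0,0,0],[0,0,0],[0,0,0],[0,0,0],[0,0,0],[0,0,0],[0,0,-1],[0,0,-2],[0,0,-2.7],[0,0,-2.7],[0,0,-2.7],[0,0,-2.7]],"offset":[[0,0,0.02],[0,0,0.05],[0,0,0.085],[0,-0.02,0.11],[-0.005,-0.06,0.11],[-0.01,-0.105,0.11],[-0.015,-0.15,0.11],[-0.02,-0.195,0.11],[-0.025,-0.24,0.11],[-0.03,-0.285,0.11],[-0.035,-0.33,0.11],[-0.04,-0.375,0.11]],"jaw":[45,45,45,45,50,55,60,60,60,60,60,60]}' 
python3 -m pendant '{"rot":[[0,0,0],[0,0,0],[0,0,0],[0,0,0],[0,0,0],[0,0,0],[0,0,0],[0,0,0]],"offset":[[-0.005,-0.045,0],[-0.01,-0.09,0],[-0.0143,-0.12,0],[-0.0143,-0.1294,0],[-0.0143,-0.1294,0],[-0.0143,-0.1294,0],[-0.0143,-0.1294,-0.02],[-0.0143,-0.1294,-0.02]],"jaw":[60,60,60,60,60,60,60,60]}'
python3 - <<'E'
from h import *
f=grab('wrist'); save(f,'w12')
E
```

```text
time: 20.45
position: [526.7, -123.3, 182.6]
eef_rot: [0.064, 0.998, 0.0, 0.0]
contact_force: [1.0, 0.4, -0.5]
finger_gap: 51.4
time: 21.25
position: [512.1, -247.6, 160.3]
eef_rot: [0.062, 0.998, 0.001, -0.002]
contact_force: [-1.0, 0.3, -0.0]
finger_gap: 51.3
```

View pics/w12.png

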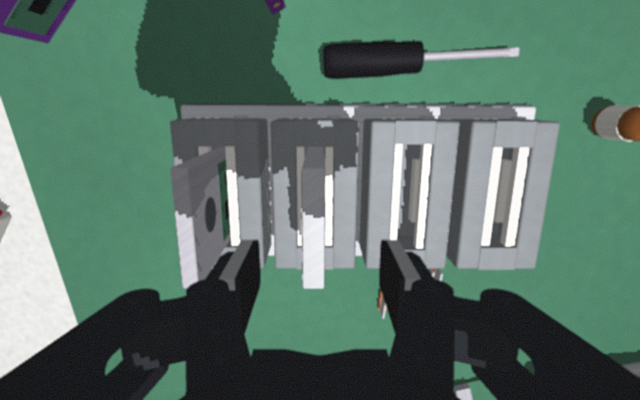

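```bash
python3 -m pendant '{"rot":[[0,0,0],[0,0,0],[0,0,0],[0,0,0],[0,0,0],[0,0,0],[0,0,0],[0,0,0]],"offset":[[0,0,0],[0,0,-0.03],[0,0,-0.06],[0,0,-0.07],[0,0,-0.076],[0,0,-0.076],[0,0,-0.076],[0,0,-0.076]],"jaw":[60,60,60,60,60,60,60,60]}'
python3 - <<'E'
from h import *
f=grab('wrist'); save(f,'w13')
E
python3 -m pendant '{"rot":[[0,0,0],[0,0,0],[0,0,0],[0,0,0],[0,0,0],[0,0,0],[0,0,0]],"offset":[[0,0,0],[0,0,0],[0,0,0],[0,0,0],[0,0,0],[0,0,0],[0,0,0]],"jaw":[30,0,0,0,0,0,0]}' 40
python3 -m pendant '{"rot":[[0,0,0],[0,0,0],[0,0,0],[0,0,0],[0,0,0],[0,0,0],[0,0,0]],"offset":[[0,0,0.01],[0,0,0.025],[0,0,0.045],[0,0,0.065],[0,0,0.08],[0,0,0.085],[0,0,0.085]],"jaw":[0,0,0,0,0,0,0]}'
```

```text
time: 22.1
position: [513.6, -251.4, 87.6]
eef_rot: [0.064, 0.998, -0.0, 0.001]
contact_force: [0.2, 0.4, -0.5]
finger_gap: 51.3
time: 22.85
position: [513.0, -251.2, 86.6]
eef_rot: [0.064, 0.998, -0.0, 0.0]
contact_force: [0.0, 1.0, 3.9]
finger_gap: 12.1
time: 23.55
position: [513.1, -251.1, 172.4]
eef_rot: [0.064, 0.998, -0.0, 0.001]
contact_force: [0.1, -0.2, -1.4]
finger_gap: 11.9
```

View pics/w13.png

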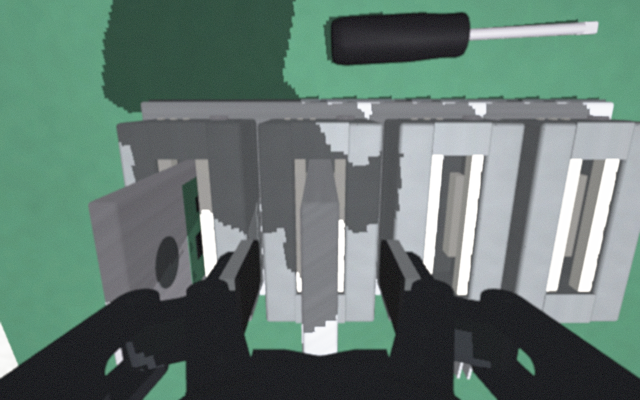

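Drive_a is gripped (gap 12.1 mm). I'll carry it to slot 3 at (561.7, 183.6).

```bash
python3 -m pendant '{"rot":[[0,0,0],[0,0,0],[0,0,0.5],[0,0,1],[0,0,1.5],[0,0,2],[0,0,2.5],[0,0,2.7],[0,0,2.7],[0,0,2.7],[0,0,2.7],[0,0,2.7]],"offset":[[0,0.02,0],[0.005,0.06,0],[0.01,0.105,0],[0.015,0.15,0],[0.02,0.195,0],[0.025,0.24,0],[0.03,0.285,0],[0.035,0.33,0],[0.04,0.375,0],[0.045,0.41,0],[0.0488,0.43,0],[0.0488,0.4346,0]],"jaw":[0,0,0,0,0,0,0,0,0,0,0,0]}' 
python3 -m pendant '{"rot":[[0,0,0],[0,0,0],[0,0,0],[0,0,0],[0,0,0],[0,0,0]],"offset":[[0,0,0],[0,0,-0.01],[0,0,-0.02],[0,0,-0.02],[0,0,-0.02],[0,0,-0.02]],"jaw":[0,0,0,0,0,0]}'
python3 - <<'E'
from h import *
f=grab('wrist'); save(f,'w14')
E
```

```text
time: 24.75
position: [561.2, 186.0, 170.4]
eef_rot: [0.038, 0.999, -0.0, -0.001]
contact_force: [-0.6, 1.2, -0.9]
finger_gap: 12.2
time: 25.35
position: [561.8, 183.2, 151.5]
eef_rot: [0.04, 0.999, 0.0, 0.0]
contact_force: [1.0, -0.0, -1.1]
finger_gap: 12.0
```

View pics/w14.png

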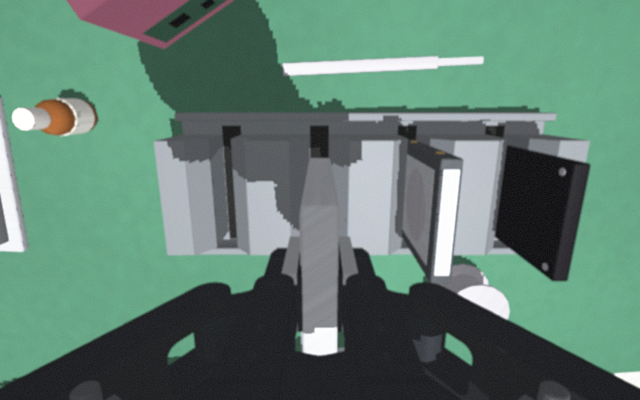

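Drive_a lines up with its slot (columns 319 and 320). The bottle is standing at (60, 117). I'll lower it.

```bash
python3 -m pendant '{"rot":[[0,0,0],[0,0,0],[0,0,0],[0,0,0],[0,0,0],[0,0,0],[0,0,0],[0,0,0],[0,0,0]],"offset":[[0,0,-0.01],[0,0,-0.025],[0,0,-0.04],[0,0,-0.045],[0,0,-0.05],[0,0,-0.056],[0,0,-0.062],[0,0,-0.068],[0,0,-0.07]],"jaw":[0,0,0,0,0,0,0,0,0]}' 
for i in 1 2 3; do python3 -m pendant '{"rot":[[0,0,0],[0,0,0]],"offset":[[0,0,-0.001],[0,0,-0.002]],"jaw":[0,0]}' | sed -n '2p;4p'; done
for i in 1 2 ; do python3 -m pendant '{"rot":[[0,0,0]],"offset":[[0,0,-0.001]],"jaw":[0]}' | sed -n '2p;4p'; done
```

```text
time: 26.3
position: [561.3, 183.5, 80.7]
eef_rot: [0.04, 0.999, -0.0, -0.0]
contact_force: [0.3, 0.9, -0.9]
finger_gap: 12.1
position: [561.8, 183.7, 79.5]
contact_force: [-0.5, 0.1, -1.6]
position: [561.8, 183.6, 77.5]
contact_force: [0.7, 0.2, -1.1]
position: [561.7, 183.6, 75.3]
contact_force: [-0.2, -1.0, -1.7]
position: [561.6, 183.6, 74.3]
contact_force: [0.4, 0.0, -0.9]
position: [561.6, 183.6, 73.3]
contact_force: [0.4, 0.4, -1.3]
```

```bash
for i in 1 2 ; do python3 -m pendant '{"rot":[[0,0,0]],"offset":[[0,0,-0.001]],"jaw":[0]}' | sed -n '2p;4p'; done
```

```text
position: [561.6, 183.6, 72.6]
contact_force: [-3.0, -1.1, 7.8]
position: [561.7, 183.7, 72.6]
contact_force: [-5.4, -1.0, 14.5]
```

Floor contact again at z≈72.6. I'll release it and go to drive_b at (504.4, −320.1).

```bash
python3 -m pendant '{"rot":[[0,0,0],[0,0,0],[0,0,0],[0,0,0]],"offset":[[0,0,0.001],[0,0,0.001],[0,0,0.001],[0,0,0.001]],"jaw":[16,22,45,45]}'
python3 - <<'E'
from h import *
f=grab('wrist'); save(f,'w15')
E
```

```text
time: 27.7
position: [561.6, 183.6, 72.2]
eef_rot: [0.04, 0.999, 0.0, -0.0]
contact_force: [-0.5, 0.0, -0.3]
finger_gap: 38.3
```

View pics/w15.png

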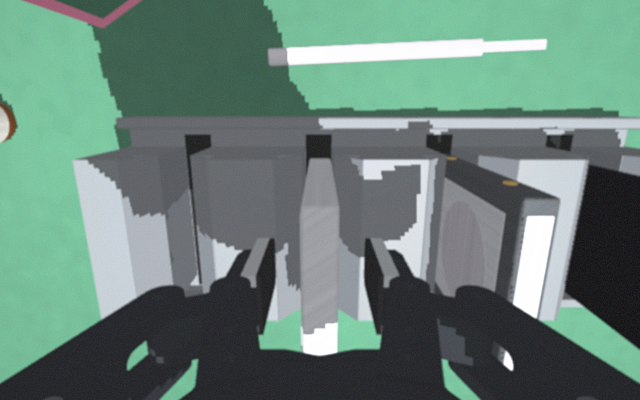

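```bash
python3 -m pendant '{"rot":[[0,0,0],[0,0,0],[0,0,0],[0,0,0],[0,0,0],[0,0,0],[0,0,-1],[0,0,-2],[0,0,-2.7],[0,0,-2.7],[0,0,-2.7],[0,0,-2.7]],"offset":[[0,0,0.02],[0,0,0.05],[0,0,0.085],[0,-0.02,0.11],[-0.005,-0.06,0.11],[-0.01,-0.105,0.11],[-0.015,-0.15,0.11],[-0.02,-0.195,0.11],[-0.025,-0.24,0.11],[-0.03,-0.285,0.11],[-0.035,-0.33,0.11],[-0.04,-0.375,0.11]],"jaw":[45,45,45,45,50,55,60,60,60,60,60,60]}' 
python3 -m pendant '{"rot":[[0,0,0],[0,0,0],[0,0,0],[0,0,0],[0,0,0],[0,0,0],[0,0,0],[0,0,0]],"offset":[[-0.007,-0.045,0],[-0.014,-0.09,0],[-0.0172,-0.12,0],[-0.0172,-0.1287,0],[-0.0172,-0.1287,0],[-0.0172,-0.1287,0],[-0.0172,-0.1287,-0.02],[-0.0172,-0.1287,-0.02]],"jaw":[60,60,60,60,60,60,60,60]}'
python3 - <<'E'
from h import *
f=grab('wrist'); save(f,'w16')
E
```

```text
time: 28.95
position: [521.2, -193.1, 182.4]
eef_rot: [0.064, 0.998, 0.0, 0.0]
contact_force: [1.2, 0.5, 0.5]
finger_gap: 51.1
time: 29.75
position: [504.0, -316.6, 160.2]
eef_rot: [0.062, 0.998, 0.002, -0.002]
contact_force: [1.1, 0.1, -0.4]
finger_gap: 51.1
```

View pics/w16.png

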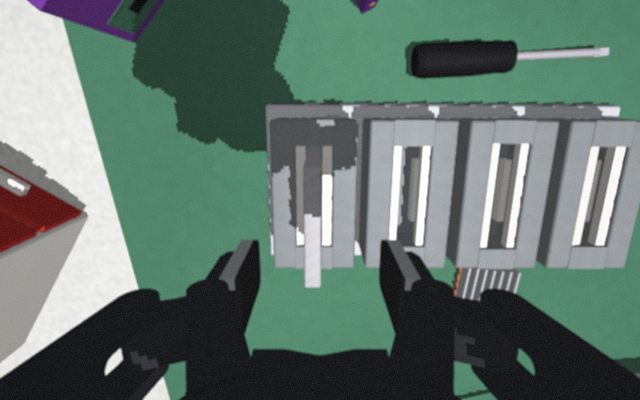

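Drive_b (slim, column 313) is the last one. The TCP is still settling 3 mm toward it.

```bash
python3 -m pendant '{"rot":[[0,0,0],[0,0,0],[0,0,0],[0,0,0],[0,0,0],[0,0,0],[0,0,0],[0,0,0]],"offset":[[0,0,0],[0,0,-0.03],[0,0,-0.06],[0,0,-0.07],[0,0,-0.076],[0,0,-0.076],[0,0,-0.076],[0,0,-0.076]],"jaw":[60,60,60,60,60,60,60,60]}'
python3 - <<'E'
from h import *
f=grab('wrist'); save(f,'w17')
E
python3 -m pendant '{"rot":[[0,0,0],[0,0,0],[0,0,0],[0,0,0],[0,0,0],[0,0,0],[0,0,0]],"offset":[[0,0,0],[0,0,0],[0,0,0],[0,0,0],[0,0,0],[0,0,0],[0,0,0]],"jaw":[30,0,0,0,0,0,0]}' 40
python3 -m pendant '{"rot":[[0,0,0],[0,0,0],[0,0,0],[0,0,0],[0,0,0],[0,0,0],[0,0,0]],"offset":[[0,0,0.01],[0,0,0.025],[0,0,0.045],[0,0,0.065],[0,0,0.08],[0,0,0.085],[0,0,0.085]],"jaw":[0,0,0,0,0,0,0]}'
```

```text
time: 30.6
position: [505.2, -320.6, 87.6]
eef_rot: [0.064, 0.998, -0.0, 0.001]
contact_force: [-0.7, -0.0, -0.0]
finger_gap: 51.1
time: 31.35
position: [504.5, -320.3, 86.6]
eef_rot: [0.064, 0.998, -0.0, 0.0]
contact_force: [-0.1, -0.2, 2.8]
finger_gap: 9.3
time: 32.05
position: [504.7, -320.2, 172.3]
eef_rot: [0.064, 0.998, -0.0, 0.001]
contact_force: [-0.4, -0.8, -1.5]
finger_gap: 8.8
```

View pics/w17.png

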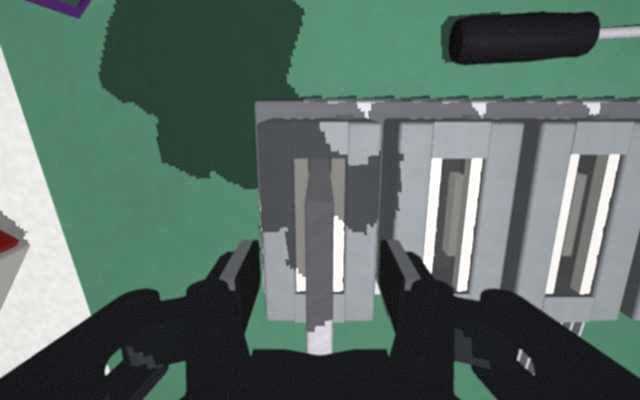

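```bash
python3 -m pendant '{"rot":[[0,0,0],[0,0,0],[0,0,0.5],[0,0,1],[0,0,1.5],[0,0,2],[0,0,2.5],[0,0,2.7],[0,0,2.7],[0,0,2.7],[0,0,2.7],[0,0,2.7]],"offset":[[0,0.02,0],[0.005,0.06,0],[0.01,0.105,0],[0.015,0.15,0],[0.02,0.195,0],[0.025,0.24,0],[0.03,0.285,0],[0.035,0.33,0],[0.04,0.375,0],[0.047,0.41,0],[0.0517,0.43,0],[0.0517,0.4339,0]],"jaw":[0,0,0,0,0,0,0,0,0,0,0,0]}' 
python3 -m pendant '{"rot":[[0,0,0],[0,0,0],[0,0,0],[0,0,0],[0,0,0],[0,0,0]],"offset":[[0,0,0],[0,0,-0.01],[0,0,-0.02],[0,0,-0.02],[0,0,-0.02],[0,0,-0.02]],"jaw":[0,0,0,0,0,0]}'
python3 - <<'E'
from h import *
f=grab('wrist'); save(f,'w18')
E
```

```text
time: 33.25
position: [555.6, 117.5, 170.1]
eef_rot: [0.037, 0.999, 0.0, -0.001]
contact_force: [-0.7, -0.6, -1.5]
finger_gap: 9.0
time: 33.85
position: [556.3, 113.3, 151.5]
eef_rot: [0.04, 0.999, 0.0, 0.0]
contact_force: [1.1, -0.0, -0.5]
finger_gap: 8.8
```

View pics/w18.png

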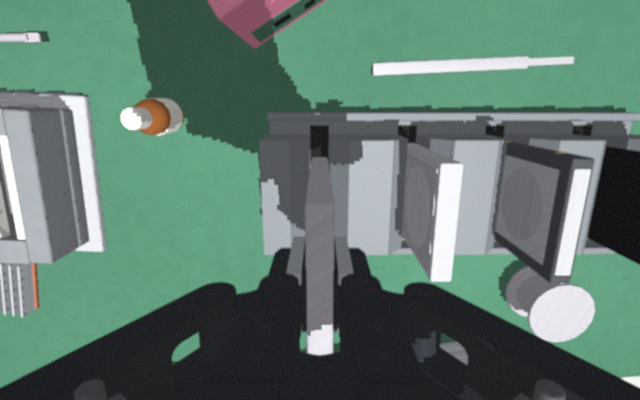

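Drive_b lines up with the last slot (column 319), and the bottle is standing at (150, 117). I'll lower it.

```bash
python3 -m pendant '{"rot":[[0,0,0],[0,0,0],[0,0,0],[0,0,0],[0,0,0],[0,0,0],[0,0,0],[0,0,0],[0,0,0]],"offset":[[0,0,-0.01],[0,0,-0.025],[0,0,-0.04],[0,0,-0.045],[0,0,-0.05],[0,0,-0.056],[0,0,-0.062],[0,0,-0.068],[0,0,-0.07]],"jaw":[0,0,0,0,0,0,0,0,0]}' 
for i in 1 2 3; do python3 -m pendant '{"rot":[[0,0,0],[0,0,0]],"offset":[[0,0,-0.001],[0,0,-0.002]],"jaw":[0,0]}' | sed -n '2p;4p'; done
for i in 1 2 3; do python3 -m pendant '{"rot":[[0,0,0]],"offset":[[0,0,-0.001]],"jaw":[0]}' | sed -n '2p;4p'; done
```

```text
time: 34.8
position: [555.8, 113.7, 80.7]
eef_rot: [0.04, 0.999, -0.0, -0.0]
contact_force: [-0.2, 0.3, -1.3]
finger_gap: 9.0
position: [556.3, 113.8, 79.4]
contact_force: [0.1, -0.3, -1.2]
position: [556.2, 113.8, 77.5]
contact_force: [-1.0, -1.1, -0.9]
position: [556.1, 113.8, 75.3]
contact_force: [-0.5, 0.1, -0.5]
position: [556.1, 113.8, 74.3]
contact_force: [-0.2, 0.1, -1.6]
position: [556.1, 113.8, 73.3]
contact_force: [-0.0, 0.3, -1.5]
position: [556.2, 113.8, 72.5]
contact_force: [-3.1, -0.6, 8.9]
```

Floor contact at 72.5. I'll release it, rise and back away for a check.

```bash
python3 -m pendant '{"rot":[[0,0,0],[0,0,0],[0,0,0],[0,0,0],[0,0,0],[0,0,0],[0,0,0],[0,0,0],[0,0,0],[0,0,0]],"offset":[[0,0,0],[0,0,0],[0,0,0],[0,0,0],[0,0,0.015],[0,0,0.04],[0,0,0.08],[0,0,0.12],[0,0,0.16],[0,0,0.18]],"jaw":[12,20,45,45,45,45,45,45,45,45]}' 
python3 -m pendant '{"rot":[[0,0,0],[0,0,0],[0,0,0],[0,0,0],[0,0,0],[0,0,0],[0,0,0]],"offset":[[-0.02,0.03,0],[-0.04,0.07,0],[-0.05,0.1,0],[-0.05,0.1,0],[-0.05,0.1,0],[-0.05,0.1,0],[-0.05,0.1,0]],"jaw":[45,45,45,45,45,45,45]}'
python3 - <<'E'
from h import *
f=grab('wrist'); save(f,'w19'); print(f['state']['position'])
p=cloud(f).reshape(-1,3); rects(p,98,116,(480,680,60,380),4)
f=grab('scene'); save(f,'s19',(320,100,500,240),4); f=grab('side'); save(f,'d19',(230,110,430,310),3)
E
```

```text
time: 36.7
position: [557.7, 113.7, 257.5]
eef_rot: [0.04, 0.999, 0.001, 0.003]
contact_force: [1.3, -0.2, 0.4]
finger_gap: 38.7
time: 37.4
position: [506.8, 212.2, 252.7]
eef_rot: [0.042, 0.999, -0.0, 0.0]
contact_force: [0.6, 0.1, 0.0]
finger_gap: 38.7
[506.76831242 212.15578028 252.6588916 ]
all 3807 107.3 [array([563.5, 219.1]), array([220.1,  73. ]), np.float64(85.2)]
572 107.3 [array([566.4, 253.2]), array([13.1, 73.1]), np.float64(83.7)]
1141 107.5 [array([562. , 183.9]), array([13.1, 69.8]), np.float64(85.4)]
1098 107.1 [array([573.5, 323.4]), array([10.5, 70.4]), np.float64(85.4)]
996 107.2 [array([555.4, 114.6]), array([10.2, 68.6]), np.float64(85.7)]
```

View pics/w19.png

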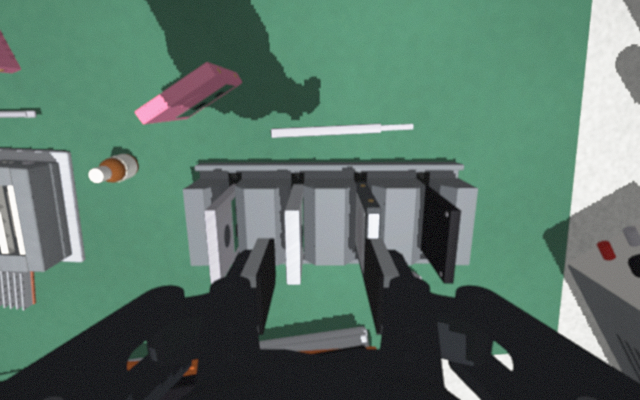

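View pics/s19.png

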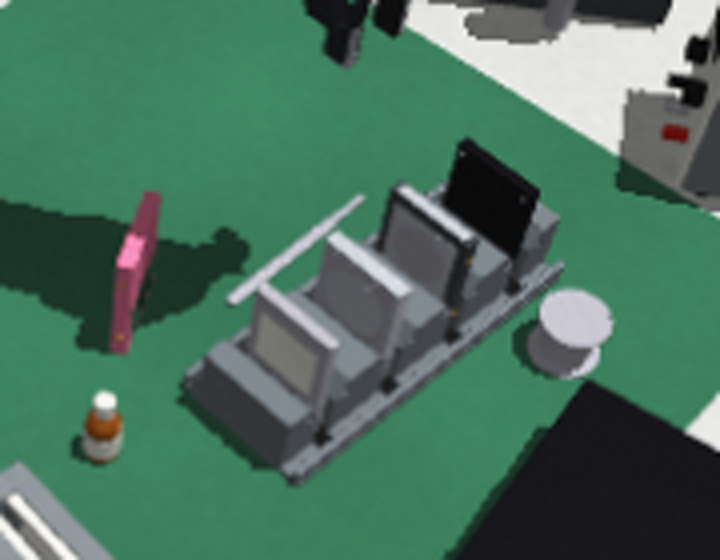

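View pics/d19.png

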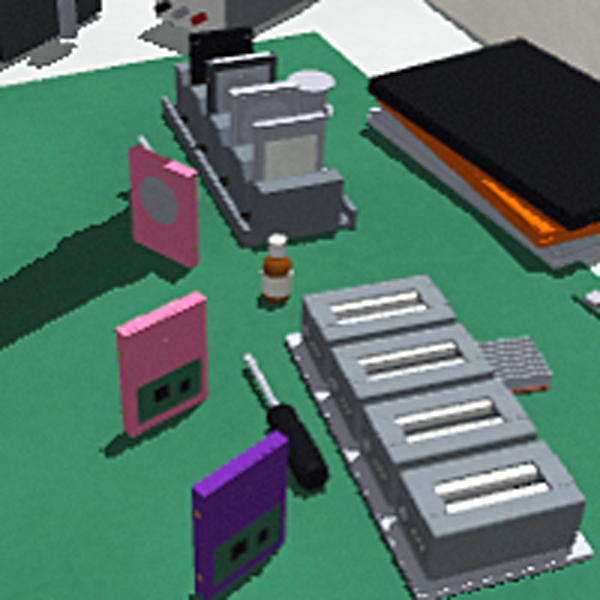

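All four drives stand upright with their tops at z≈107.3. Rack ridges that are really at 58 read 57.4 here, so that means fully down. The order from the left is c, d, a, b, and the bottle is standing. I'll hand in.

```bash
python3 -c "
from bench import manip
print(manip.close_job())"
```

```text
the job is handed in; nothing more can be done
None
```

All four drives are out of their docks and standing in the parking rack in the same left-to-right order as before: black SSD (c), framed drive (d), thick aluminium (a), slim white-label (b). I lowered each one until it touched the rack floor, at 7–15 N, before letting go, and handed the job in at about 37.5 s.

- **Seating:** all four tops measured 107.1–107.5 mm against an expected 108 mm. The rack's own 58 mm ridges read 57.4 mm, so this means fully down.
- **Upright and centred:** each drive's top measured within about 1 mm of its slot centre and showed no lean beyond its own thickness.
- **Bottle and arm:** the flux bottle is still standing and the gripper is clear of everything.

Two readings disagreed, and neither affected the result:
- **Dock height:** the drives stood about 5 mm higher in the docks than the given dock heights imply, because the docks sit on a plate.
- **Camera offset:** the two fixed cameras differed by about 5 mm, so I worked from the wrist camera.

No check failed.

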